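# Click a tube clamp shut with snap pliers

## Robot

A 6-joint arm with a two-finger parallel gripper is mounted at the origin on the work surface. World frame = base frame: x ahead of the robot, y to its left, z up, the work surface at z = 0. Lengths are in m, angles in rad, forces in N, time in s.
With the tool pointing down it reaches from about 0.225 to 0.725 m from the base axis. Payload 3.1 kg.
Tool frame: the origin (TCP) lies midway between the tips of the shut fingers; the grasp point (between the pads) lies 19 mm behind it; z points along the fingers, y is the line along which they close (so a half turn about z gives the same grasp; the last joint's range is limited). The gripper opens to 85 mm and grips with 20 to 120 N. Pads are 22 mm wide; open, the fingers measure 114 mm over their backs; the gripper's body (76 mm by 85 mm) begins 54 mm behind the grasp point. The pads swing forward as they close: fully open they stand 13 mm farther back than shut.
Start: joints at [1.203, 0.048, 0.099, 1.622, 0, 1.443], TCP at [0.125, 0.51, 0.231] pointing down, gripper open.
Joint ranges: [-2.91, 2.91], [-0.99, 1.94], [-1.21, 1.42], [-2.12, 2.29], [-1.49, 1.47], [-3.14, 3.14]. Speed limits (rad/s): [2.79, 2.79, 3.14, 3.14, 3.14, 3.14].

## Interface

Orientations are given as a rotation vector (axis times angle).
In Python, from workcell import bot gives the robot as it stands. The module is installed in compiled form; this text tells all that it offers.
- The arm moves only by the tool send_rows, never from a script. Its argument "plan" is a list of rows, each an object of numbers: "x", "y", "z": the shift along the tool's x, y, z in cm; "turn": the turn about the tool's z in rad; "jaw": the gripper command: -1 is fully open, 1 is shut, values between are in proportion. In form: [{"x": .., "y": .., "z": .., "turn": .., "jaw": ..}, ...]. A call has 1 to 5 rows; each row shifts and turns the commanded pose from where the row before left it, along the tool's axes as they then stand; what a row does not reach is not made up. A row lasts 1/10 s, in which the tool goes at most 50 mm and 8.59 degrees, less where a joint would pass 70% of its speed; a pose out of reach is approached as far as the arm can. A call is refused whole if a number of a shift passes 5 or a number of a turn 0.15, either way. A call with a gripper value outside its range is refused whole. The fingers move at their own pace and stop on an object; "newtons" is the grip in N (left out, the last holds). Time passes only in rows, so rows that do not move let the fingers close. It gives the time, the measured TCP pose, the force, the opening and the grip force at its end, in the units of the state.
- bot.get_state(): the state, without advancing time (a new reading comes with each control period).
- bot.read_camera(name): name is "scene" or "top" or "wrist"; returns a dict with "pixels" (384x512x3 uint8, blue, green, red), "fx", "fy", "cx", "cy" (pixels), "extrinsics" (4x4, takes a point from camera to world coordinates). Camera axes: x right, y up, looking along -z (the intrinsics and any distortion apply to the point x, -y, -z); pixel columns grow to the right and rows downward; lengths in m; the calibration is good to about 2 mm. A picture is of the moment at which its call begins. There is no depth.
- bot.finish_job(): hands the job in; it is judged then, once.
The state is a dict: "time": time; "joint_positions": joint angles; "joint_vel": joint speeds; "joint_torque": joint torques, N m; "tcp_pos": TCP position; "ee_rot": TCP orientation; "wrist_force": force on the tool from outside, world axes, zero at the start; "wrist_torque": the same for the moment, N m; "width": finger opening in m; "finger_force": force on a finger pad.
Only numpy, scipy, OpenCV 4.12 (cv2) and the standard library are available. Lean on these libraries where they do the work, as an engineer would, in place of code of your own. Each camera call takes 0.05 s, during which the arm holds its last target. There are 200 camera calls.

## Task

Pick up the snap pliers from the white board, set their jaws astride the two upright ears of the open tube clamp, and squeeze the handles gently until the snap clicks shut and stays shut, without crushing the ears. Use the pliers for this, not the gripper's fingers, and leave everything else where it is. Then lay the pliers flat back on the white board and let go.

Things in the scene. Friction and masses are not known exactly. Their poses are not given: they have to be found in the camera images.
- pliers_grip (a point): Grip point of the loose snap pliers, midway between the two black handles, 10 mm above the underside. x runs from handles to jaws, z up. Handles are 20 mm tall, 9 mm thick, from 30 mm behind to 25 mm ahead of here, about 65 mm over their outsides when sprung open. Pinch them from outside, fingers closing along y, and keep some squeeze on. They stand about 22 to 34 mm wide when the ears are shut.
- pliers_jaws (a point): Midway between the jaw tips of the pliers, 94 mm ahead of pliers_grip, same height and axes. Jaws: 14 mm tall, 7 mm thick, reaching 11 mm further ahead, about 36 mm apart here when open; 1.6 mm of handle squeeze closes them 1 mm. In the +y jaw a brass pad (18 mm long) stands 0 to 6 mm proud, setting unknown. Jaw force is about 1.6 times the squeeze above the return spring's.
- ears (a point): Where the jaws must press, midway between the shut ears, 90 mm above the table. x along the tube, y across the ears, z up. Ears: 12 mm (x) by 5 mm (y), from 18 mm below to 16 mm above here, brass press stud 12 mm above. The +y ear is fixed, outer face at y = +5.5 mm; the -y ear's outer face is at -5.5 mm shut, about -10.6 mm open. Over 32 N, both ears' loads added, crushes them.
- clip (a joint): Angle of the hinged half of the clamp (hinge along the tube, 64 mm below point ears): 0 = open, 0.08 rad = shut. An over-centre snap resists with a peak of about 8 to 12 N on each ear about half-way, then from about 0.068 rad it snaps shut by itself and stays; let go earlier, it springs open.
- board: White board 220 x 170 x 4 mm lying fixed on the table; origin at the centre of its underside, x along the long side. The pliers start on it and go back on it; a black lens cap (32 mm across) lies near its +x, +y corner.
- clamp: Fixed tube clamp: black split ring (48 mm across, 12 mm along x) round a dark tube, on a 75 x 64 mm aluminium foot; origin on the table straight below ears, same axes. The ring's top is 16 mm below ears; the tube's near end is 22 mm to -x of it. Bring the pliers level from above, their x along this x (handles to -x), with both open ears between the jaws.
- pliers: The snap pliers, steel with black handles, 145 mm long, about 120 g, lying flat; origin on the pivot's axis at the underside, 58 mm ahead of pliers_grip, same axes. A return spring pushes the handles apart, about 8 N open to 12 N closed: held about 5 mm narrower than open they stay in the grip; when the fingers open, so do the jaws.
- lens_cap_center (a point): Centre of the loose black lens cap on the board, 32 mm across and 9 mm high; to be left alone.
- vial0: Clear vial with white cap, 30 mm across, 68 mm tall, origin under it; to be left alone.
- vial1: Another such vial.
- vial2: Another such vial.
- cup_small: Clear cup with red lid, 44 mm across, 50 mm tall, origin under it; to be left alone.
- cup_large: Clear cup with red lid, 60 mm across, 65 mm tall, origin under it; to be left alone.
- beaker: Glass beaker, 84 mm across, 100 mm tall, origin under it; to be left alone.
- screwdriver: Loose screwdriver lying at the side of the table; to be left alone.

How it is judged:
By the outcome, as a careful person would: the job done as asked, in the order asked, and still so for the second after the job is handed in, with the robot touching nothing.
It also fails if it takes over 64 s, if anything falls off the work surface, if the arm or the gripper's body presses on something with over 40 N, if the wrist force passes 120 N, or if a joint passes its speed limit or range.

## Working session

There is one attempt and no reset: what is moved stays moved. The work goes in short steps, Python scripts to look and compute and a tool call to move; the robot and the scene stay as the last step left them, time stands still between calls to the robot, and variables do not carry over. Pictures are saved under pics/ and viewed, at most 10 in all, crops included, and the job is handed in when it is done.

Besides the shell and the picture viewer there is one more tool, called by a JSON object that holds its "name" and its "arguments". send_rows: Moves the arm, as the interface text tells. Its arguments: {"type":"object","properties":{"plan":{"type":"array","items":{"type":"object","properties":{"x":{"type":"number"},"y":{"type":"number"},"z":{"type":"number"},"turn":{"type":"number"},"jaw":{"type":"number"}}}},"newtons":{"type":"number"}},"required":["plan"]}

```bash
mkdir -p pics; cat > h.py <<'E'
from workcell import bot
import numpy as np, cv2
from scipy.spatial.transform import Rotation as R
def snap(n,f=None):
    c=bot.read_camera(n)
    if f: cv2.imwrite('pics/'+f,c['pixels'])
    return c
def ray(c,u,v):
    d=np.array([(u-c['cx'])/c['fx'],-(v-c['cy'])/c['fy'],-1]); E=np.array(c['extrinsics'])
    return E[:3,3],E[:3,:3]@d
def at(c,u,v,z):
    o,d=ray(c,u,v); return o+d*(z-o[2])/d[2]
def proj(c,p):
    E=np.array(c['extrinsics']); q=E[:3,:3].T@(np.array(p)-E[:3,3])
    return c['cx']+c['fx']*q[0]/-q[2], c['cy']-c['fy']*q[1]/-q[2]
E
python3 - <<'E'
from h import *
import pickle
cs={n:snap(n) for n in ('top','scene')}
pickle.dump(cs,open('cs.pkl','wb'))
for n,c in cs.items():
    print(n,c['fx'],c['cx'],c['cy'],np.round(c['extrinsics'],3).tolist(),[k for k in c])
    cv2.imwrite(f'pics/{n}0.png',cv2.resize(c['pixels'],(800,600),interpolation=cv2.INTER_CUBIC))
s=bot.get_state();print(s)
E
```

```text
top 411.0013620109218 251.08193438208718 198.3407008608537 [[0.019, 0.996, -0.088, 0.513], [-1.0, 0.019, -0.006, 0.103], [-0.004, 0.088, 0.996, 1.041], [0.0, 0.0, 0.0, 1.0]] ['pixels', 'fx', 'fy', 'cx', 'cy', 'extrinsics']
scene 410.48257057876515 258.1689907430703 193.87527282086077 [[-0.7, -0.475, 0.534, 1.129], [0.714, -0.484, 0.505, 0.576], [0.019, 0.735, 0.678, 0.741], [0.0, 0.0, 0.0, 1.0]] ['pixels', 'fx', 'fy', 'cx', 'cy', 'extrinsics']
{'time': 0.1, 'joint_positions': array([ 1.20319337e+00,  4.86690455e-02,  9.77178583e-02,  1.62202681e+00,
       -4.06416175e-05,  1.44302562e+00]), 'joint_vel': array([ 0.00024058, -0.0013449 ,  0.00288973,  0.00054549, -0.00178188,
        0.00233541]), 'joint_torque': array([ 2.10060338e-03, -3.39852333e+01,  3.20934999e+01,  1.57977903e-02,
       -5.95997108e-05,  3.14300223e-06]), 'tcp_pos': array([0.12450892, 0.50942755, 0.23021984]), 'ee_rot': array([-0.37576584, -3.11853819,  0.0033375 ]), 'wrist_force': array([-0.10662965, -0.47871427,  0.02825007]), 'wrist_torque': array([-0.00946333,  0.04184734, -0.02925757]), 'finger_force': 0.0, 'width': 0.08534374831106774}
```

View pics/top0.png

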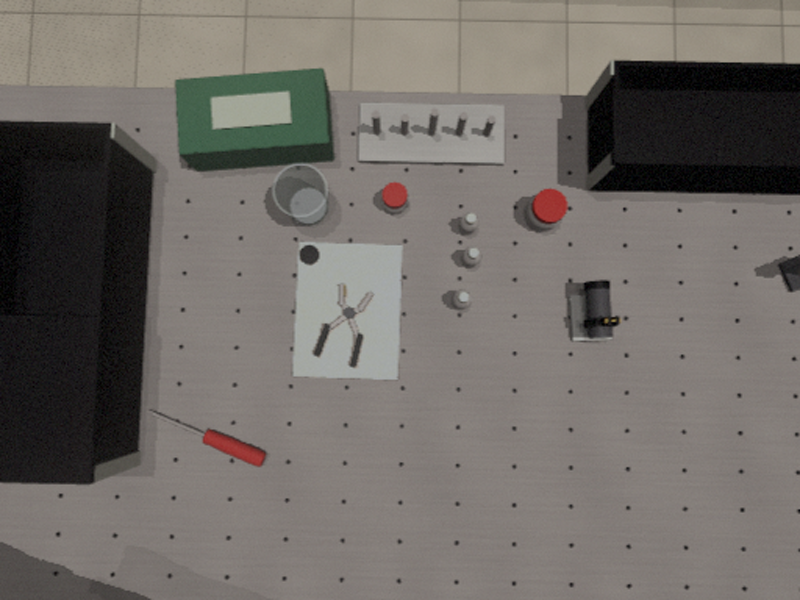

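View pics/scene0.png

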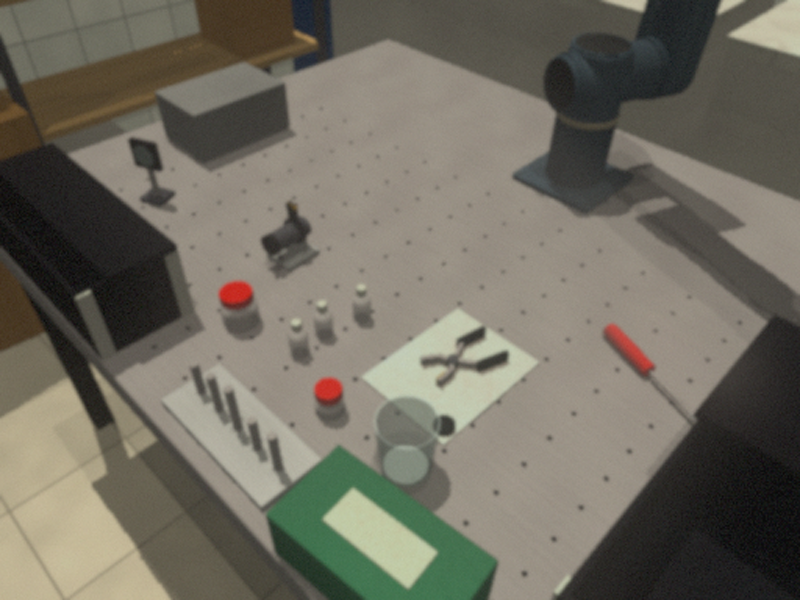

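Top view (800x600 px): the pliers' handles are at (321,340) and (356,350), the pivot at (349,313), the jaw tips at (342,287) and (369,294). The lens cap is at (309,255) and the clamp's ring and ears at about (605,321), with the tube running up to (597,285).

```bash
python3 - <<'E'
from h import *
import pickle
cs=pickle.load(open('cs.pkl','rb'));t=cs['top'];s=cs['scene'];k=1.5625
for n,u,v,z in [('hL',321,340,.024),('hR',356,350,.024),('piv',349,313,.02),('jL',342,287,.018),('jR',369,294,.018),('b1',301,242,.004),('b2',403,245,.004),('b3',293,376,.004),('b4',399,379,.004),('cap',309,255,.013),('tube far',597,285,.074),('tubenear',600,335,.074),('ear',612,321,.104),('foot',573,341,0),('foot2',612,341,0),('footfar',571,284,0)]:
    print(n,np.round(at(t,u/k,v/k,z),4))
print(np.round(at(s,293/k,207/k,.104),3),'scene ear top')
print(np.round(R.from_rotvec(bot.get_state()['ee_rot']).as_matrix(),3))
E
```

```text
hL [0.5529 0.2213 0.024 ]
hR [0.5382 0.1655 0.024 ]
piv [0.597  0.1783 0.02  ]
jL [0.6388 0.1908 0.018 ]
jR [0.6283 0.1472 0.018 ]
b1 [0.7135 0.2611 0.004 ]
b2 [0.7116 0.094  0.004 ]
b3 [0.495 0.267 0.004]
b4 [0.4935 0.0965 0.004 ]
cap [0.6907 0.246  0.013 ]
tube far [ 0.6422 -0.2004  0.074 ]
tubenear [ 0.5665 -0.2042  0.074 ]
ear [ 0.5856 -0.2123  0.104 ]
foot [ 0.56  -0.184  0.   ]
foot2 [ 0.5612 -0.247   0.    ]
footfar [ 0.6529 -0.1812  0.    ]
[ 0.589 -0.205  0.104] scene ear top
[[-0.971  0.238 -0.001]
 [ 0.238  0.971 -0.002]
 [ 0.    -0.002 -1.   ]]
```

{"name": "send_rows", "arguments": {"plan": [{"x": -3.9, "y": -1.75, "jaw": -1}, {"x": -3.9, "y": -1.75, "jaw": -1}, {"x": -3.9, "y": -1.75, "jaw": -1}, {"x": -3.9, "y": -1.75, "jaw": -1}, {"x": -3.9, "y": -1.75, "jaw": -1}], "newtons": 20}}

```text
$.plan[0]: bad value
```

{"name": "send_rows", "arguments": {"plan": [{"x": -3.9, "y": -1.75, "jaw": -1}, {"x": -3.9, "y": -1.75, "jaw": -1}, {"x": -3.9, "y": -1.75, "jaw": -1}, {"x": -3.9, "y": -1.75, "jaw": -1}, {"x": -3.9, "y": -1.75, "jaw": -1}]}}

```text
$.plan[0]: bad value
```

{"name": "send_rows", "arguments": {"plan": [{"x": -3.9, "y": -1.75, "jaw": -1}, {"x": -3.9, "y": -1.75, "jaw": -1}, {"x": 0, "y": 0, "jaw": -1}, {"x": 0, "y": 0, "jaw": -1}]}}

```text
$.plan[0]: bad value
```

```bash
python3 - <<'E'
from h import *
import pickle
c=snap('wrist'); pickle.dump(c,open('w1.pkl','wb'))
cv2.imwrite('pics/w1.png',cv2.resize(c['pixels'],(800,600),interpolation=cv2.INTER_CUBIC))
s=bot.get_state();print(s['tcp_pos'],s['joint_positions']);print(np.round(c['extrinsics'],3).tolist(),c['fx'])
E
```

```text
[0.12452616 0.5095301  0.23037239] [1.20320553e+00 4.85971157e-02 9.79475694e-02 1.62199119e+00
 5.17728311e-06 1.44300453e+00]
[[0.238, -0.921, -0.308, 0.046], [0.971, 0.225, 0.078, 0.528], [-0.003, -0.318, 0.948, 0.372], [0.0, 0.0, 0.0, 1.0]] 331.1117654324174
```

View pics/w1.png

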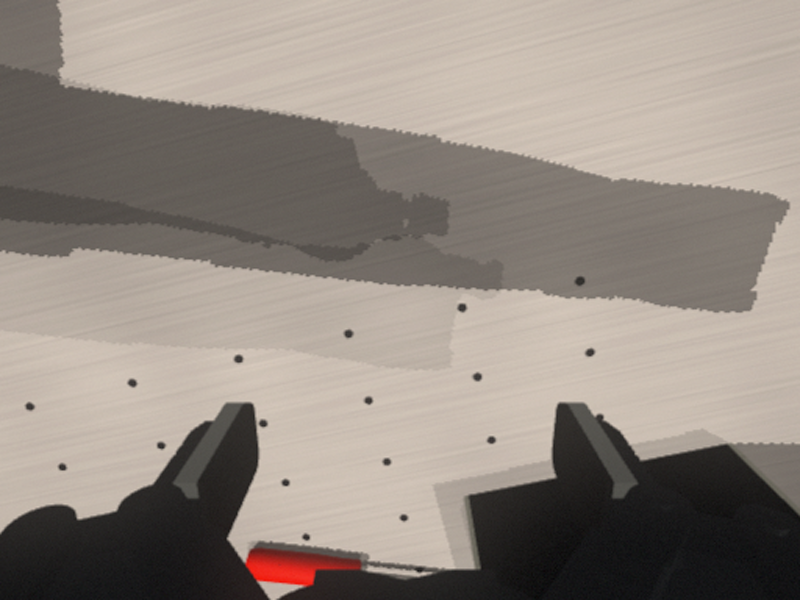

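{"name": "send_rows", "arguments": {"plan": [{"x": -3.8, "y": -1.37, "z": -0.13, "turn": 0, "jaw": -1}, {"x": -3.8, "y": -1.37, "z": -0.13, "turn": 0, "jaw": -1}, {"x": -3.8, "y": -1.37, "z": -0.13, "turn": 0, "jaw": -1}, {"x": -3.8, "y": -1.37, "z": -0.13, "turn": 0, "jaw": -1}, {"x": -3.8, "y": -1.37, "z": -0.13, "turn": 0, "jaw": -1}], "newtons": 20}}

```text
time: 0.65
tcp_pos: [0.294, 0.3972, 0.2375]
ee_rot: [-0.375, -3.119, 0.0]
wrist_force: [-0.4, 0.8, 0.2]
width: 0.0856
finger_force: 0.0
```

{"name": "send_rows", "arguments": {"plan": [{"x": -3.8, "y": -1.37, "z": -0.13, "turn": 0, "jaw": -1}, {"x": -3.8, "y": -1.37, "z": -0.13, "turn": 0, "jaw": -1}, {"x": -3.8, "y": -1.37, "z": -0.13, "turn": 0, "jaw": -1}, {"x": -3.8, "y": -1.37, "z": -0.13, "turn": 0, "jaw": -1}, {"x": -3.8, "y": -1.37, "z": -0.13, "turn": 0, "jaw": -1}]}}

```text
time: 1.15
tcp_pos: [0.4623, 0.2854, 0.2439]
ee_rot: [-0.376, -3.118, 0.0]
wrist_force: [0.5, 1.3, -0.0]
width: 0.0855
finger_force: 0.0
```

{"name": "send_rows", "arguments": {"plan": [{"x": -3.8, "y": -1.37, "z": -0.13, "turn": 0, "jaw": -1}, {"x": -3.8, "y": -1.37, "z": -0.13, "turn": 0, "jaw": -1}, {"x": -3.8, "y": -1.37, "z": -0.13, "turn": 0, "jaw": -1}, {"x": -3.8, "y": -1.37, "z": -0.13, "turn": 0, "jaw": -1}, {"x": -3.8, "y": -1.37, "z": -0.13, "turn": 0, "jaw": -1}]}}

```text
time: 1.65
tcp_pos: [0.6306, 0.1738, 0.2503]
ee_rot: [-0.376, -3.118, 0.0]
wrist_force: [-0.2, 1.1, 0.0]
width: 0.0856
finger_force: 0.0
```

{"name": "send_rows", "arguments": {"plan": [{"x": 0, "y": 0, "z": 0, "turn": 0, "jaw": -1}, {"x": 0, "y": 0, "z": 0, "turn": 0, "jaw": -1}]}}

```text
time: 1.85
tcp_pos: [0.6297, 0.1742, 0.2491]
ee_rot: [-0.378, -3.116, 0.001]
wrist_force: [-0.9, 1.1, 1.6]
width: 0.0856
finger_force: 0.0
```

```bash
python3 - <<'E'
from h import *
import pickle
c=snap('wrist'); pickle.dump(c,open('w2.pkl','wb'))
cv2.imwrite('pics/w2.png',cv2.resize(c['pixels'],(800,600),interpolation=cv2.INTER_CUBIC))
s=bot.get_state();print(s['tcp_pos'],s['joint_positions'],s['wrist_force']);print(np.round(c['extrinsics'],3).tolist(),c['fx'])
E
```

```text
[0.6291055  0.17502956 0.25002798] [1.68473557e-01 4.13000763e-01 5.66289729e-01 1.72604396e+00
 5.21709187e-04 4.08578138e-01] [-0.96605214  0.2215419   0.77256017]
[[0.24, -0.921, -0.306, 0.551], [0.971, 0.227, 0.077, 0.192], [-0.001, -0.315, 0.949, 0.391], [0.0, 0.0, 0.0, 1.0]] 331.1117654324174
```

View pics/w2.png

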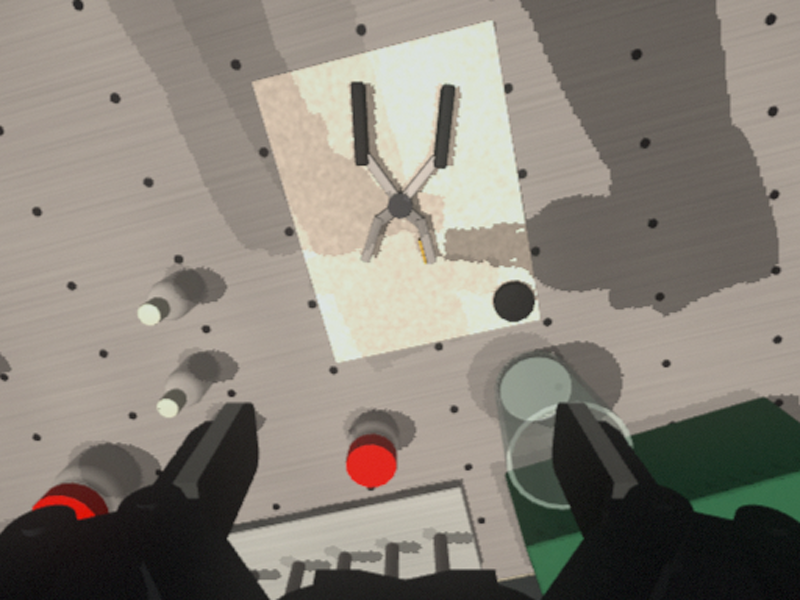

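The wrist view shows the pliers, handles at (359,123) and (444,126), pivot (400,205), jaw tips (366,260) and (431,262). The brass pad is on the right (+y) jaw at (421,250). I'll go closer to measure it.

{"name": "send_rows", "arguments": {"plan": [{"x": 0, "y": 0, "z": 3, "turn": 0, "jaw": -1}, {"x": 0, "y": 0, "z": 4, "turn": 0, "jaw": -1}, {"x": 0, "y": 0, "z": 4, "turn": 0, "jaw": -1}, {"x": 0, "y": 0, "z": 2, "turn": 0, "jaw": -1}, {"x": 0, "y": 0, "z": 0, "turn": 0, "jaw": -1}]}}

```text
time: 2.4
tcp_pos: [0.6251, 0.1758, 0.1165]
ee_rot: [-0.371, -3.111, 0.004]
wrist_force: [0.1, -0.0, -0.7]
width: 0.0855
finger_force: 0.0
```

```bash
python3 - <<'E'
from h import *
import pickle
c=snap('wrist'); pickle.dump(c,open('w3.pkl','wb'))
w=pickle.load(open('w2.pkl','rb'));k=1.5625
for n,u,v,z in [('hLb',359,83,.024),('hLf',361,163,.024),('hRb',447,86,.024),('hRf',440,166,.024),('piv',400,205,.02),('jL',366,260,.018),('jR',431,262,.018)]: print(n,np.round(at(w,u/k,v/k,z),4))
f=[proj(c,p) for p in [(.541,.193,.014),(.597,.178,.018),(.633,.169,.018)]];print(np.round(f))
cv2.imwrite('pics/w3.png',cv2.resize(c['pixels'][:300,100:500],(800,600),interpolation=cv2.INTER_CUBIC))
print(bot.get_state()['tcp_pos'],bot.get_state()['ee_rot'])
E
```

```text
hLb [0.5151 0.1701 0.024 ]
hLf [0.5643 0.1579 0.024 ]
hRb [0.5307 0.2256 0.024 ]
hRf [0.5792 0.2101 0.024 ]
piv [0.5989 0.1768 0.02  ]
jL [0.6322 0.1425 0.018 ]
jR [0.6452 0.1888 0.018 ]
[[257.  77.]
 [255. 160.]
 [255. 207.]]
[0.6270119  0.17592734 0.11948891] [-3.72359740e-01 -3.11554315e+00  1.46225837e-03]
```

View pics/w3.png

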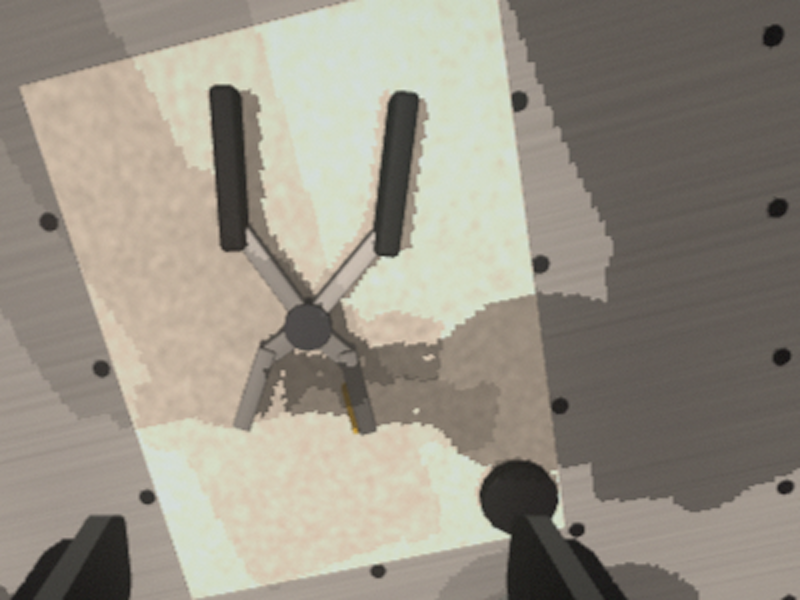

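The closer view shows the handles' back ends at (226,90) and (403,96), front ends at (233,247) and (387,252), pivot (308,326), jaw tips (243,428) and (367,430), pad near (350,410).

```bash
python3 - <<'E'
from h import *
import pickle
c=pickle.load(open('w3.pkl','rb'));im=c['pixels'].astype(int)
P={}
for n,u,v,z in [('hLb',226,90,.024),('hRb',403,96,.024),('hLf',233,247,.024),('hRf',387,252,.024),('piv',308,326,.02),('jL',243,428,.018),('jR',367,430,.018)]:
    P[n]=at(c,u/2+100,v/2,z)[:2]
bm=(P['hLb']+P['hRb'])/2; fm=(P['hLf']+P['hRf'])/2; jm=(P['jL']+P['jR'])/2
for a,b in [(bm,P['piv']),(bm,jm),(fm,jm)]: d=b-a; print('yaw',np.arctan2(d[1],d[0]),np.linalg.norm(d))
print('piv',P['piv'],'jm',jm)
yaw=np.arctan2(*(jm-bm)[::-1]); e=np.array([np.cos(yaw),np.sin(yaw)])
print('grip from piv',P['piv']-.058*e,'from handles',(bm+.029*e),(fm-.025*e))
Rt=R.from_rotvec(bot.get_state()['ee_rot']).as_matrix(); print('toolx yaw',np.arctan2(Rt[1,0],Rt[0,0])-np.pi)
# pad
o=at(c,256,200,.018)[:2]; print('mm/px',1e3*np.linalg.norm(at(c,266,200,.018)[:2]-o)/10)
for v in range(178,220,3):
    print(v,[tuple(im[v,u][::-1]) for u in range(264,290)]) if v in(190,202,211) else None
    sat=(im[v,262:292,2]-im[v,262:292,0]); print(v,sat.tolist())
E
```

```text
yaw -0.2710935112980238 0.07836658228626302
yaw -0.2713654765365768 0.11987845396653668
yaw -0.2714830683524615 0.0696876826881329
piv [0.5988958  0.17674159] jm [0.63888287 0.16559391]
grip from piv [0.54301826 0.19228832] from handles [0.55133004 0.18995363] [0.5476624  0.19098257]
toolx yaw -0.2379077014278801
mm/px 0.7691037035657964
178 [30, 19, 16, 16, 17, 16, 16, 16, 17, 16, 18, 15, 17, 15, 16, 16, 12, 15, 21, 22, 19, 17, 19, 19, 18, 18, 18, 18, 22, 20]
181 [18, 19, 19, 17, 18, 15, 13, 11, 10, 12, 11, 14, 16, 16, 17, 17, 14, 13, 20, 25, 22, 17, 17, 18, 18, 18, 18, 17, 20, 22]
184 [18, 18, 17, 19, 17, 20, 18, 19, 13, 13, 10, 10, 10, 11, 10, 9, 9, 10, 13, 17, 17, 18, 17, 17, 19, 17, 16, 18, 18, 18]
187 [18, 17, 17, 17, 17, 17, 18, 19, 17, 14, 11, 10, 11, 10, 10, 8, 10, 10, 8, 16, 17, 15, 17, 17, 17, 18, 17, 17, 19, 19]
190 [(np.int64(102), np.int64(94), np.int64(85)), (np.int64(105), np.int64(97), np.int64(86)), (np.int64(101), np.int64(92), np.int64(82)), (np.int64(104), np.int64(95), np.int64(85)), (np.int64(104), np.int64(93), np.int64(84)), (np.int64(102), np.int64(93), np.i
[... 3824 characters left out ...]
4(92)), (np.int64(101), np.int64(96), np.int64(89)), (np.int64(101), np.int64(95), np.int64(88)), (np.int64(98), np.int64(93), np.int64(86)), (np.int64(96), np.int64(91), np.int64(84)), (np.int64(102), np.int64(93), np.int64(86)), (np.int64(124), np.int64(113), np.int64(102)), (np.int64(135), np.int64(125), np.int64(111))]
211 [34, 33, 34, 31, 28, 29, 31, 34, 34, 32, 31, 27, 27, 38, 72, 68, 37, 13, 12, 14, 10, 12, 13, 12, 12, 16, 22, 24, 22, 26]
214 [36, 32, 29, 31, 32, 30, 29, 30, 31, 30, 29, 26, 26, 29, 80, 123, 87, 24, 12, 12, 13, 13, 13, 12, 11, 12, 22, 27, 27, 24]
217 [32, 30, 28, 29, 28, 29, 31, 33, 35, 32, 31, 30, 31, 33, 36, 44, 43, 33, 24, 21, 27, 30, 28, 28, 28, 30, 31, 34, 34, 38]
```

{"name": "send_rows", "arguments": {"plan": [{"x": 3, "y": -0.1, "z": 0, "turn": 0, "jaw": -1}, {"x": 3, "y": -0.2, "z": 1, "turn": 0, "jaw": -1}, {"x": 2.55, "y": -0.1, "z": 3, "turn": 0.033, "jaw": -1}, {"x": 0, "y": 0, "z": 2, "turn": 0, "jaw": -1}, {"x": 0, "y": 0, "z": 0, "turn": 0, "jaw": -1}]}}

```text
time: 2.95
tcp_pos: [0.5433, 0.1919, 0.0602]
ee_rot: [-0.424, -3.111, 0.001]
wrist_force: [0.7, 0.5, -0.2]
width: 0.0855
finger_force: 0.0
```

```bash
cat > chk.py <<'E'
from h import *
import sys
s=bot.get_state(); Rt=R.from_rotvec(s['ee_rot']).as_matrix()
p=np.array([float(a) for a in sys.argv[1:4]]); yaw=float(sys.argv[4])
d=Rt.T@(p-s['tcp_pos']); ty=np.arctan2(Rt[1,0],Rt[0,0]); ty=(ty+2*np.pi)%(2*np.pi)-np.pi
print('tcp',np.round(s['tcp_pos'],4),'yaw',round(ty,4),'move cm',np.round(d*100,2),'turn',round(ty-yaw,3),'F',np.round(s['wrist_force'],1),'w',round(s['width'],4),'t',s['time'])
E
python3 chk.py .543 .1923 .002 -.271
```

```text
tcp [0.5433 0.1919 0.0602] yaw -0.2711 move cm [0.03 0.04 5.82] turn -0.0 F [ 0.7  0.5 -0.2] w 0.0855 t 2.95
```

{"name": "send_rows", "arguments": {"plan": [{"x": 0, "y": 0.04, "z": 2.5, "turn": 0, "jaw": -1}, {"x": 0, "y": 0, "z": 2, "turn": 0, "jaw": -1}, {"x": 0, "y": 0, "z": 1.3, "turn": 0, "jaw": -1}, {"x": 0, "y": 0, "z": 0, "turn": 0, "jaw": -1}]}}

```text
time: 3.35
tcp_pos: [0.5459, 0.1918, 0.003]
ee_rot: [-0.427, -3.112, 0.0]
wrist_force: [-0.7, -0.1, 0.1]
width: 0.0857
finger_force: 0.0
```

{"name": "send_rows", "arguments": {"plan": [{"x": 0, "y": 0, "z": 0, "turn": 0, "jaw": -0.6}, {"x": 0, "y": 0, "z": 0, "turn": 0, "jaw": -0.5}, {"x": 0, "y": 0, "z": 0, "turn": 0, "jaw": -0.42}, {"x": 0, "y": 0, "z": 0, "turn": 0, "jaw": -0.35}, {"x": 0, "y": 0, "z": 0, "turn": 0, "jaw": -0.35}]}}

```text
time: 3.85
tcp_pos: [0.5481, 0.1924, 0.007]
ee_rot: [0.426, 3.107, 0.003]
wrist_force: [-3.0, -0.4, 7.5]
width: 0.058
finger_force: 13.0
```

{"name": "send_rows", "arguments": {"plan": [{"x": 0, "y": 0, "z": -0.5, "turn": 0, "jaw": -0.35}, {"x": 0, "y": 0, "z": -0.5, "turn": 0, "jaw": -0.35}, {"x": 0, "y": 0, "z": -1, "turn": 0, "jaw": -0.35}, {"x": 0, "y": 0, "z": -2, "turn": 0, "jaw": -0.35}, {"x": 0, "y": 0, "z": 0, "turn": 0, "jaw": -0.35}]}}

```text
time: 4.35
tcp_pos: [0.5483, 0.1924, 0.0464]
ee_rot: [0.426, 3.107, 0.004]
wrist_force: [2.1, 0.6, -1.3]
width: 0.0579
finger_force: 10.6
```

```bash
python3 - <<'E'
from h import *
import pickle
a=snap('wrist');b=snap('scene');t=snap('top');pickle.dump((a,b,t),open('g.pkl','wb'))
A=cv2.resize(a['pixels'],(520,390)); 
B=cv2.resize(b['pixels'][180:280,240:370],(520,400),interpolation=cv2.INTER_CUBIC)[:,:]
T=cv2.resize(t['pixels'][160:260,170:240],(280,400),interpolation=cv2.INTER_CUBIC)
cv2.imwrite('pics/g.png',np.hstack([B,T]))
cv2.imwrite('pics/gw.png',a['pixels'])
E
python3 chk.py .543 .1923 .04 -.271
```

```text
tcp [0.5457 0.1918 0.0426] yaw -0.2728 move cm [ 0.27 -0.02  0.26] turn -0.002 F [-0.  -0.5 -2.3] w 0.0579 t 4.5
```

View pics/g.png

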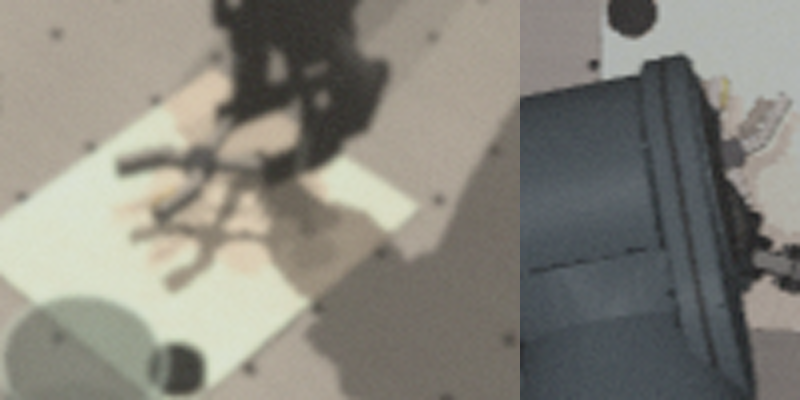

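The pliers are off the board in the grip; in the scene crop the jaw tips are at (120,162) and (162,215), pivot (203,158). In the top crop the tips are at (725,85) and (785,98).

```bash
cat >> h.py <<'E'
def tri(rs):
    A=np.zeros((3,3));b=np.zeros(3)
    for o,d in rs:
        d=d/np.linalg.norm(d);M=np.eye(3)-np.outer(d,d);A+=M;b+=M@o
    p=np.linalg.solve(A,b);return p,[np.linalg.norm(np.cross(p-o,d/np.linalg.norm(d))) for o,d in rs]
E
python3 - <<'E'
from h import *
import pickle
a,b,t=pickle.load(open('g.pkl','rb'))
for n,ts,ss in [('+y tip',(221,181),(280.5,233.7)),('-y tip',(236,184.5),(270,220.5))]:
    p,r=tri([ray(t,*ts),ray(b,*ss)]);print(n,np.round(p,4),np.round(r,4))
s=bot.get_state();print(s['tcp_pos'])
# predicted with pliers rigid: grip xy=tcp-ish, z=tcp+.007
e=np.array([np.cos(.272),-np.sin(.272),0]);l=np.array([np.sin(.272),np.cos(.272),0])
g=s['tcp_pos']+[-.004,0,.007]
for h in(0,7):
  for sg in(1,-1):
    q=g+.105*e+sg*.0185*l+[0,0,h*1e-3]; print(sg,h,np.round(q,4),np.round(proj(t,q),1),np.round(proj(b,q),1))
q=g+.058*e+[0,0,.008];print('piv',np.round(proj(b,q),1),'meas 290.8 219.5')
E
```

```text
+y tip [0.641  0.1848 0.0456] [0.0018 0.0018]
-y tip [0.6331 0.1464 0.0539] [0.0002 0.0002]
[0.54565236 0.19175849 0.04260532]
1 0 [0.6478 0.1814 0.0496] [221.8 178.5] [276.7 233.2]
-1 0 [0.6378 0.1457 0.0496] [236.3 182.8] [268.2 222.7]
1 7 [0.6478 0.1814 0.0566] [221.5 178.1] [276.8 231.1]
-1 7 [0.6378 0.1457 0.0566] [236.2 182.5] [268.3 220.6]
piv [289.9 218.2] meas 290.8 219.5
```

View pics/gw.png

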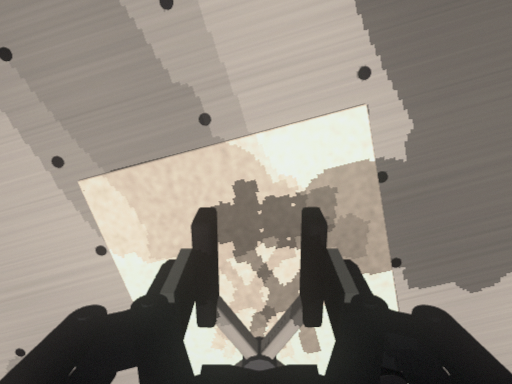

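The wrist view shows the handles, (204,208)-(206,327) and (313,208)-(314,328), straight and centred in the fingers. Next I lift, turn and go to look at the clamp.

{"name": "send_rows", "arguments": {"plan": [{"x": 0, "y": 0, "z": -3, "turn": -0.06, "jaw": -0.35}, {"x": 0, "y": 0, "z": -4, "turn": -0.06, "jaw": -0.35}, {"x": 0, "y": 0, "z": -5, "turn": -0.06, "jaw": -0.35}, {"x": 0, "y": 0, "z": -5, "turn": -0.06, "jaw": -0.35}, {"x": 0, "y": 0, "z": -3.5, "turn": -0.06, "jaw": -0.35}]}}

```text
time: 5.0
tcp_pos: [0.546, 0.1918, 0.2505]
ee_rot: [-0.046, 3.139, 0.001]
wrist_force: [1.7, 0.1, -0.6]
width: 0.0576
finger_force: 10.6
```

{"name": "send_rows", "arguments": {"plan": [{"x": -0.5, "y": -2, "z": 0, "turn": 0, "jaw": -0.35}, {"x": -0.9, "y": -3.8, "z": 0, "turn": 0, "jaw": -0.35}, {"x": -0.9, "y": -4, "z": 0, "turn": 0, "jaw": -0.35}, {"x": -0.9, "y": -4, "z": 0, "turn": 0, "jaw": -0.35}, {"x": -0.9, "y": -4, "z": 0, "turn": 0, "jaw": -0.35}]}}

```text
time: 5.5
tcp_pos: [0.5913, 0.0136, 0.2463]
ee_rot: [0.043, -3.139, -0.0]
wrist_force: [0.7, -0.1, -0.6]
width: 0.0577
finger_force: 10.6
```

{"name": "send_rows", "arguments": {"plan": [{"x": -0.9, "y": -4, "z": 0, "turn": 0, "jaw": -0.35}, {"x": -0.9, "y": -4, "z": 0, "turn": 0, "jaw": -0.35}, {"x": -0.9, "y": -4, "z": 0, "turn": 0, "jaw": -0.35}, {"x": -0.9, "y": -4, "z": 0, "turn": 0, "jaw": -0.35}, {"x": -0.9, "y": -3, "z": 0, "turn": 0, "jaw": -0.35}]}}

```text
time: 6.0
tcp_pos: [0.6413, -0.1763, 0.2458]
ee_rot: [0.04, -3.139, -0.001]
wrist_force: [0.0, -0.0, -1.1]
width: 0.0577
finger_force: 10.6
```

{"name": "send_rows", "arguments": {"plan": [{"x": -0.7, "y": -2.5, "z": 0, "turn": 0, "jaw": -0.35}, {"x": 0, "y": 0, "z": 0, "turn": 0, "jaw": -0.35}, {"x": 0, "y": 0, "z": 0, "turn": 0, "jaw": -0.35}]}}

```text
time: 6.3
tcp_pos: [0.6489, -0.1988, 0.2457]
ee_rot: [0.041, -3.138, -0.003]
wrist_force: [-1.1, 0.8, -1.0]
width: 0.0575
finger_force: 10.6
```

```bash
python3 chk.py .65 -.2 .25 .028; python3 - <<'E'
from h import *
import pickle
a=snap('wrist');t=snap('top');pickle.dump((a,t,bot.get_state()),open('c.pkl','wb'))
cv2.imwrite('pics/c.png',cv2.resize(a['pixels'],(800,600),interpolation=cv2.INTER_CUBIC))
g=pickle.load(open('g.pkl','rb'))[0]; tcp=np.array([.5470,.1921,.0445])
q=(at(g,204,208,tcp[2]+.017)+at(g,313,208,tcp[2]+.017))/2-tcp
print('handle back from tcp along/lat',q@[np.cos(.272),-np.sin(.272),0],q@[np.sin(.272),np.cos(.272),0])
E
```

```text
tcp [ 0.6489 -0.1988  0.2457] yaw 0.026 move cm [-0.11 -0.12 -0.43] turn -0.002 F [-1.1  0.8 -1. ] w 0.0575 t 6.3
handle back from tcp along/lat -0.03136226308707351 -0.0007913489597307323
```

View pics/c.png

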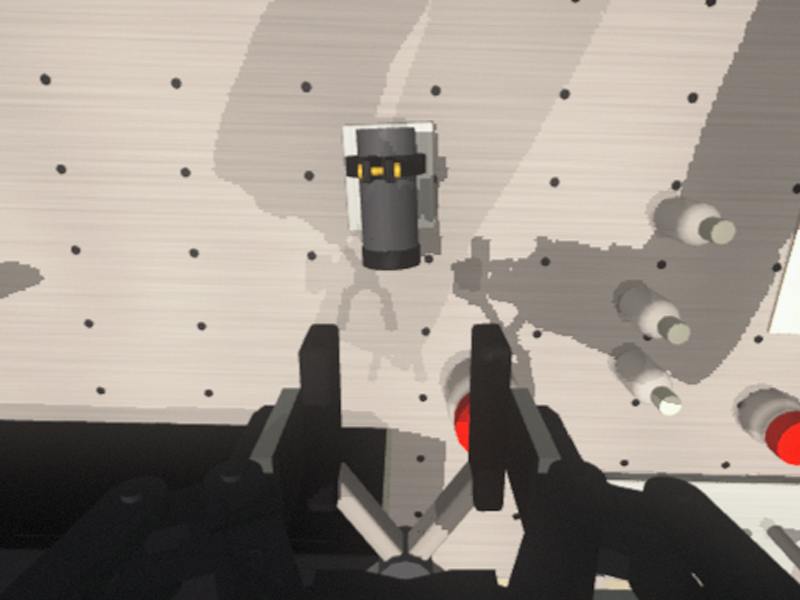

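The wrist view shows the clamp: ring at (386,166), brass studs at (362,171) and (397,169), tube end (391,258), foot corners (345,125) and (434,122). I'll zoom on the ears.

```bash
python3 - <<'E'
import pickle,cv2
a=pickle.load(open('c.pkl','rb'))[0]
cv2.imwrite('pics/cz.png',cv2.resize(a['pixels'][72:132,210:290],(800,600),interpolation=cv2.INTER_CUBIC))
E
```

```text
(no output)
```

View pics/cz.png

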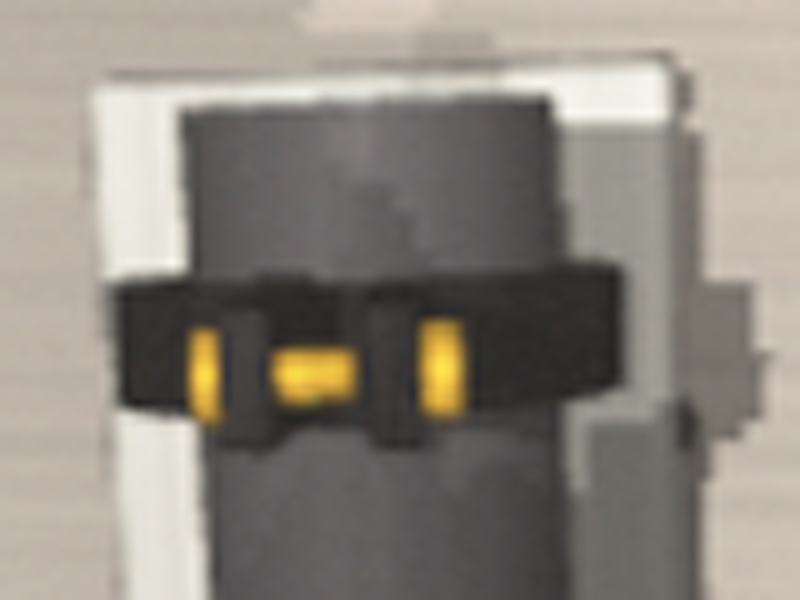

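The zoom shows the -y ear at columns 225-270 and the +y ear at 372-418, centre row about 372; the far foot edge runs from (92,80) to (668,58).

```bash
python3 - <<'E'
from h import *
import pickle
c,t,s=pickle.load(open('c.pkl','rb'))
z=lambda u,v,h:at(c,210+u/10,72+v/10,h)
k=1.5625; w=lambda u,v,h:at(c,u/k,v/k,h)
L=z(225,372,.106);Rr=z(418,372,.106);print('ears',L,Rr,'sep',np.linalg.norm(L-Rr), 'angle', np.arctan2(*(Rr-L)[1::-1])-np.pi/2)
a=z(92,80,.008);b=z(668,58,.008);d=b-a;print('foot far',a,b,np.linalg.norm(d),'yaw',-np.arctan2(d[0],d[1]))
f=(z(182,108,.05)+z(552,95,.05))/2; n=(w(362,262,.05)+w(419,262,.05))/2; d=f-n;print('tube',f,n,np.arctan2(d[1],d[0]))
for v in (40,60):
    pass
n2=(w(363,247,.05)+w(418,247,.05))/2
f2=(z(192,230,.05)+z(563,225,.05))/2; d=f2-n2;print('tube b',np.arctan2(d[1],d[0]),f2,n2)
a=z(95,90,.008);b=w(350,232,.008);d=a-b;print('foot left edge yaw',np.arctan2(d[1],d[0]),np.linalg.norm(d))
s1=z(190,375,.102);s2=z(465,368,.102);print('stud ends',s1,s2)
print(s['tcp_pos'],np.array(c['extrinsics'])[:3,3])
E
```

```text
ears [ 0.58847824 -0.22345378  0.106     ] [ 0.58807355 -0.20752446  0.106     ] sep 0.0159344616054373 angle 0.025399659445456635
foot far [ 0.56520738 -0.24515661  0.008     ] [ 0.56136471 -0.18284191  0.008     ] 0.06243306521108169 yaw 0.06158761013854858
tube [ 0.56681025 -0.21392518  0.05      ] [ 0.65154447 -0.20937391  0.05      ] -3.0879319456797414
tube b -3.0909707819842454 [ 0.57844778 -0.21273226  0.05      ] [ 0.64132505 -0.20954657  0.05      ]
foot left edge yaw -3.0832359741352695 0.07381924101723371
stud ends [ 0.58908709 -0.22668137  0.102     ] [ 0.58793293 -0.20366829  0.102     ]
[ 0.6490401  -0.19750731  0.24715834] [ 0.56805202 -0.20252786  0.38748697]
```

{"name": "send_rows", "arguments": {"plan": [{"x": 3, "y": -0.3, "z": 1, "turn": -0.015, "jaw": -0.35}, {"x": 4, "y": -0.4, "z": 2, "turn": -0.014, "jaw": -0.35}, {"x": 4, "y": -0.3, "z": 2, "turn": 0, "jaw": -0.35}, {"x": 4.1, "y": 0, "z": 2, "turn": 0, "jaw": -0.35}, {"x": 0, "y": 0, "z": 1, "turn": 0, "jaw": -0.35}]}}

```text
time: 6.9
tcp_pos: [0.4904, -0.2115, 0.1623]
ee_rot: [0.087, -3.128, -0.011]
wrist_force: [0.2, 0.4, -1.7]
width: 0.0575
finger_force: 10.6
```

{"name": "send_rows", "arguments": {"plan": [{"x": 0, "y": 0, "z": 0, "turn": 0, "jaw": -0.35}, {"x": 0, "y": 0, "z": 0, "turn": 0, "jaw": -0.35}, {"x": 0, "y": 0, "z": 0, "turn": 0, "jaw": -0.35}]}}

```text
time: 7.2
tcp_pos: [0.5013, -0.216, 0.1703]
ee_rot: [-0.09, 3.136, -0.004]
wrist_force: [-0.7, 0.0, -1.3]
width: 0.058
finger_force: 10.6
```

```bash
for i in 1 2 3; do python3 chk.py .498 -.216 .088 .055; python3 -c "
from h import *
snap('wrist')"; done
```

```text
tcp [ 0.5013 -0.216   0.1703] yaw 0.0576 move cm [0.37 0.04 8.23] turn 0.003 F [-0.7  0.  -1.3] w 0.058 t 7.2
tcp [ 0.5013 -0.2161  0.1702] yaw 0.0574 move cm [0.36 0.05 8.21] turn 0.002 F [-0.   0.3 -0.8] w 0.0575 t 7.25
tcp [ 0.5011 -0.2161  0.1699] yaw 0.0573 move cm [0.34 0.04 8.19] turn 0.002 F [-0.6 -0.4 -0.8] w 0.0578 t 7.3
```

{"name": "send_rows", "arguments": {"plan": [{"x": 0.2, "y": 0.04, "z": 2, "turn": 0, "jaw": -0.35}, {"x": 0, "y": 0, "z": 2, "turn": 0, "jaw": -0.35}, {"x": 0, "y": 0, "z": 2, "turn": 0, "jaw": -0.35}, {"x": 0, "y": 0, "z": 1.5, "turn": 0, "jaw": -0.35}, {"x": 0, "y": 0, "z": 0.7, "turn": 0, "jaw": -0.35}]}}

```text
time: 7.85
tcp_pos: [0.4966, -0.215, 0.0843]
ee_rot: [0.089, -3.139, -0.002]
wrist_force: [-0.3, -0.4, -1.0]
width: 0.0579
finger_force: 10.7
```

{"name": "send_rows", "arguments": {"plan": [{"x": 0, "y": 0, "z": 0, "turn": 0, "jaw": -0.25}, {"x": 0, "y": 0, "z": 0, "turn": 0, "jaw": -0.18}, {"x": 0, "y": 0, "z": 0, "turn": 0, "jaw": -0.12}, {"x": 0, "y": 0, "z": 0, "turn": 0, "jaw": -0.05}, {"x": 0, "y": 0, "z": 0, "turn": 0, "jaw": -0.05}]}}

```text
time: 8.35
tcp_pos: [0.4974, -0.2161, 0.0868]
ee_rot: [-0.087, 3.139, -0.003]
wrist_force: [0.1, -2.0, -0.6]
width: 0.0454
finger_force: 12.8
```

```bash
python3 chk.py .498 -.216 .088 .055; python3 - <<'E'
from h import *
import pickle
b=snap('scene');t=snap('top');w=snap('wrist');pickle.dump((b,t,w,bot.get_state()),open('f.pkl','wb'))
u,v=[int(x) for x in proj(b,(.56,-.21,.09))];print(u,v)
u2,v2=[int(x) for x in proj(t,(.57,-.21,.09))];print(u2,v2)
B=cv2.resize(b['pixels'][v-30:v+30,u-32:u+32],(427,400),interpolation=cv2.INTER_CUBIC)
T=cv2.resize(t['pixels'][v2-40:v2+40,u2-37:u2+37],(370,400),interpolation=cv2.INTER_CUBIC)
cv2.imwrite('pics/f.png',np.hstack([B,T]))
E
```

```text
tcp [ 0.4974 -0.2161  0.0868] yaw 0.0556 move cm [-0.06  0.01 -0.12] turn 0.001 F [ 0.1 -2.  -0.6] w 0.0454 t 8.35
195 131
388 212
```

View pics/f.png

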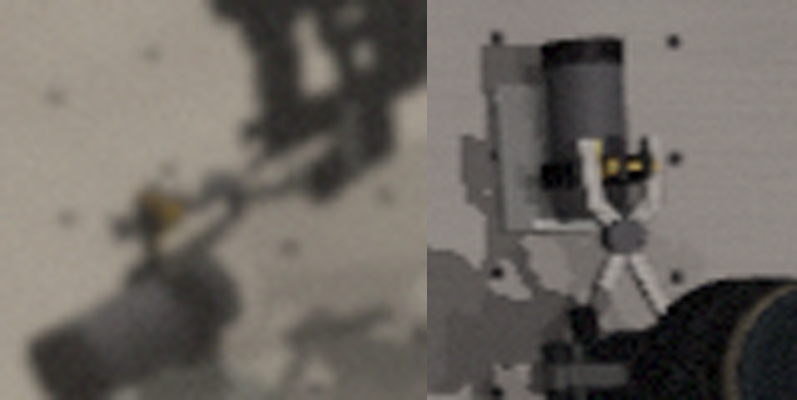

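The fit picture shows both jaws astride the ears in the top crop: jaws at columns 592 and 655, stud row 165, jaw tips row 140. The tips are about 11 mm past the studs, as wanted. I'll check height and side force by numbers.

```bash
python3 - <<'E'
from h import *
import pickle
b,t,w,s=pickle.load(open('f.pkl','rb'));cs=pickle.load(open('cs.pkl','rb'));k=1.5625
print('piv0',tri([ray(cs['top'],349/k,313/k),ray(cs['scene'],453/k,361/k)]))
print('piv',tri([ray(t,390.6,219.2),ray(b,196.3,129.5)]))
print('stud',tri([ray(t,391.6,205),ray(b,187.7,132.5)]))
e=np.array([np.cos(.055),np.sin(.055),0]);l=np.array([-np.sin(.055),np.cos(.055),0])
P=lambda u,v,z:at(t,388-37+(u-427)/5,212-40+v/5,z)
for n,u,v,z in [('jL in',600,165,.097),('jL out',583,165,.097),('jR in',650,165,.097),('jR out',661,165,.097),('studL',603,165,.102),('studR',657,165,.102)]:
    q=P(u,v,z);print(n,np.round(q,4))
for i in range(6):
    snap('top'); s=bot.get_state(); print(np.round(s['wrist_force'],1),np.round(s['tcp_pos'],4),round(s['finger_force'],1))
h=cv2.cvtColor(t['pixels'],cv2.COLOR_BGR2HSV)
for v in range(200,210,1): print(v,[int(x) for x in t['pixels'][v,376:402].sum(1)//3],[int(x) for x in h[v,376:402,1]])
E
```

```text
piv0 (array([0.59702564, 0.17912216, 0.01562097]), [np.float64(0.0005890502893878668), np.float64(0.0005890502893878796)])
piv (array([ 0.55414659, -0.21219263,  0.09451539]), [np.float64(0.0006661284067659283), np.float64(0.0006661284067660618)])
stud (array([ 0.58558279, -0.21199114,  0.09988755]), [np.float64(0.0019936393355700884), np.float64(0.001993639335569839)])
jL in [ 0.5869 -0.2008  0.097 ]
jL out [ 0.5868 -0.193   0.097 ]
jR in [ 0.5874 -0.2237  0.097 ]
jR out [ 0.5874 -0.2288  0.097 ]
studL [ 0.5866 -0.2005  0.102 ]
studR [ 0.587  -0.2252  0.102 ]
[-0.3 -2.  -0.2] [ 0.4974 -0.2159  0.0863] 12.7
[ 0.8 -2.4 -1.1] [ 0.4974 -0.2159  0.0862] 12.7
[ 0.9 -2.4 -1.1] [ 0.4973 -0.2158  0.0862] 12.7
[ 1.8 -2.7 -1.3] [ 0.4974 -0.2158  0.0862] 12.7
[ 0.5 -2.9 -0.9] [ 0.4973 -0.2157  0.0861] 12.7
[ 1.3 -2.4 -1.2] [ 0.4973 -0.2157  0.0861] 12.6
200 [31, 33, 45, 42, 50, 120, 159, 154, 149, 119, 68, 39, 38, 39, 55, 106, 126, 92, 44, 117, 154, 146, 135, 136, 136, 136] [31, 41, 22, 12, 5, 12, 11, 18, 41, 83, 7, 19, 19, 13, 18, 21, 18, 21, 27, 13, 11, 18, 18, 20, 18, 18]
201 [30, 40, 35, 39
[... 1317 characters left out ...]
3, 41, 35, 24, 20, 20, 18]
207 [9, 2, 17, 13, 21, 42, 114, 155, 156, 129, 50, 24, 15, 26, 41, 14, 1, 14, 28, 82, 130, 143, 130, 135, 136, 134] [106, 255, 40, 36, 43, 17, 17, 19, 17, 23, 133, 57, 94, 27, 24, 60, 255, 60, 18, 26, 19, 19, 19, 20, 18, 20]
208 [13, 2, 25, 10, 24, 36, 106, 146, 154, 125, 22, 13, 10, 10, 15, 29, 38, 42, 76, 126, 153, 141, 129, 135, 134, 137] [55, 191, 10, 106, 39, 13, 16, 18, 18, 19, 32, 80, 136, 85, 71, 32, 19, 23, 22, 23, 16, 19, 21, 20, 16, 20]
209 [20, 23, 28, 17, 32, 49, 78, 129, 155, 130, 51, 30, 38, 30, 40, 67, 86, 76, 74, 128, 155, 142, 127, 133, 133, 135] [70, 31, 18, 54, 0, 25, 16, 21, 19, 21, 24, 39, 13, 16, 0, 11, 25, 22, 29, 19, 19, 17, 21, 20, 13, 20]
```

The pliers sit about 3 mm high (pivot raised 79 mm, so jaws at z≈93), so the pad touches the stud head, Fy about -2.5 N. I'll open slightly, lower, and close again.

{"name": "send_rows", "arguments": {"plan": [{"x": 0, "y": 0, "z": 0, "turn": 0, "jaw": -0.2}, {"x": 0, "y": 0, "z": 0, "turn": 0, "jaw": -0.25}, {"x": 0, "y": 0, "z": 0.2, "turn": 0, "jaw": -0.25}, {"x": 0, "y": 0, "z": 0.2, "turn": 0, "jaw": -0.25}, {"x": 0, "y": 0, "z": 0, "turn": 0, "jaw": -0.25}]}}

```text
time: 9.3
tcp_pos: [0.4964, -0.2147, 0.081]
ee_rot: [0.089, -3.139, -0.002]
wrist_force: [-0.4, -0.6, -1.2]
width: 0.0538
finger_force: 11.4
```

{"name": "send_rows", "arguments": {"plan": [{"x": 0, "y": 0, "z": 0, "turn": 0, "jaw": -0.15}, {"x": 0, "y": 0, "z": 0, "turn": 0, "jaw": -0.08}, {"x": 0, "y": 0, "z": 0, "turn": 0, "jaw": -0.05}, {"x": 0, "y": 0, "z": 0, "turn": 0, "jaw": -0.05}, {"x": 0, "y": 0, "z": 0, "turn": 0, "jaw": -0.05}]}}

```text
time: 9.8
tcp_pos: [0.4967, -0.2156, 0.0819]
ee_rot: [0.087, -3.14, 0.001]
wrist_force: [-0.9, -1.0, -1.2]
width: 0.045
finger_force: 13.2
```

```bash
cat > fl.py <<'E'
from h import *
F=[];
for i in range(4):
    snap('top'); s=bot.get_state(); F.append(np.r_[s['wrist_force'],s['tcp_pos']*1e3,s['width']*1e3,s['finger_force'],s['wrist_torque']*10])
print(np.round(np.mean(F,0),1),s['time'])
E
python3 fl.py
```

```text
[  -1.5   -1.8   -1.3  496.8 -215.6   81.8   45.3   13.3   -4.5    3.4
   -1.9] 10.0
```

Fy is negative because the -y jaw has just met the sprung -y ear, which fits the geometry. I'll squeeze in small steps at limited grip force.

{"name": "send_rows", "arguments": {"plan": [{"x": 0, "y": 0.05, "z": 0, "turn": 0, "jaw": -0.02}, {"x": 0, "y": 0, "z": 0, "turn": 0, "jaw": 0.02}, {"x": 0, "y": 0, "z": 0, "turn": 0, "jaw": 0.05}, {"x": 0, "y": 0, "z": 0, "turn": 0, "jaw": 0.05}], "newtons": 22}}

```text
time: 10.4
tcp_pos: [0.4966, -0.2154, 0.0819]
ee_rot: [0.087, -3.14, 0.002]
wrist_force: [-2.9, -4.1, -1.5]
width: 0.0408
finger_force: 14.6
```

```bash
python3 fl.py
```

```text
[  -3.    -3.9   -1.1  496.6 -215.4   81.9   41.    14.7   -9.4    5.6
   -4.1] 10.6
```

{"name": "send_rows", "arguments": {"plan": [{"x": 0, "y": 0, "z": 0, "turn": 0, "jaw": 0.08}, {"x": 0, "y": 0, "z": 0, "turn": 0, "jaw": 0.11}, {"x": 0, "y": 0, "z": 0, "turn": 0, "jaw": 0.13}, {"x": 0, "y": 0, "z": 0, "turn": 0, "jaw": 0.13}]}}

```text
time: 11.0
tcp_pos: [0.4969, -0.2147, 0.0818]
ee_rot: [-0.088, 3.14, 0.0]
wrist_force: [-2.0, -3.7, -0.6]
width: 0.0374
finger_force: 14.7
```

```bash
python3 fl.py
```

```text
[  -1.8   -3.9   -1.2  496.9 -214.7   81.8   37.5   14.6   -7.2    4.3
   -2.7] 11.2
```

{"name": "send_rows", "arguments": {"plan": [{"x": 0, "y": 0, "z": 0, "turn": 0, "jaw": 0.16}, {"x": 0, "y": 0, "z": 0, "turn": 0, "jaw": 0.19}, {"x": 0, "y": 0, "z": 0, "turn": 0, "jaw": 0.19}]}}

```text
time: 11.5
tcp_pos: [0.4964, -0.2145, 0.0816]
ee_rot: [0.089, -3.139, -0.001]
wrist_force: [-3.2, -2.6, -1.7]
width: 0.035
finger_force: 17.9
```

```bash
python3 fl.py
```

```text
[  -3.5   -2.6   -1.3  496.4 -214.5   81.6   35.    17.9   -5.2    8.2
   -1.7] 11.7
```

{"name": "send_rows", "arguments": {"plan": [{"x": 0, "y": 0, "z": 0, "turn": 0, "jaw": 0.21}, {"x": 0, "y": 0, "z": 0, "turn": 0, "jaw": 0.23}, {"x": 0, "y": 0, "z": 0, "turn": 0, "jaw": 0.23}]}}

```text
time: 12.0
tcp_pos: [0.4961, -0.2143, 0.0814]
ee_rot: [0.089, -3.139, -0.002]
wrist_force: [-5.5, -0.9, -0.5]
width: 0.0332
finger_force: 18.9
```

```bash
python3 fl.py
```

```text
[  -5.    -2.1   -0.5  496.1 -214.3   81.5   33.5   19.    -3.7   10.3
   -1.1] 12.2
```

{"name": "send_rows", "arguments": {"plan": [{"x": 0, "y": 0, "z": 0, "turn": 0, "jaw": 0.25}, {"x": 0, "y": 0, "z": 0, "turn": 0, "jaw": 0.27}, {"x": 0, "y": 0, "z": 0, "turn": 0, "jaw": 0.27}]}}

```text
time: 12.5
tcp_pos: [0.4983, -0.214, 0.082]
ee_rot: [-0.09, 3.137, 0.003]
wrist_force: [-0.2, -0.1, -1.5]
width: 0.0312
finger_force: 13.0
```

```bash
python3 fl.py
```

```text
[ 6.000e-01  5.000e-01 -1.500e+00  4.982e+02 -2.142e+02  8.220e+01
  3.140e+01  1.290e+01  1.300e+00 -3.000e-01  5.000e-01] 12.7
```

Finger force fell to 13 N and the side forces vanished, so the snap has clicked. Now I open, lift and check the ears.

{"name": "send_rows", "arguments": {"plan": [{"x": 0, "y": 0, "z": 0, "turn": 0, "jaw": 0.1}, {"x": 0, "y": 0, "z": 0, "turn": 0, "jaw": -0.05}, {"x": 0, "y": 0, "z": 0, "turn": 0, "jaw": -0.2}, {"x": 0, "y": 0, "z": 0, "turn": 0, "jaw": -0.33}, {"x": 0, "y": 0, "z": 0, "turn": 0, "jaw": -0.33}]}}

```text
time: 13.2
tcp_pos: [0.4969, -0.2149, 0.0818]
ee_rot: [-0.088, 3.14, 0.0]
wrist_force: [-0.5, 0.2, -1.0]
width: 0.057
finger_force: 10.6
```

```bash
python3 fl.py; python3 - <<'E'
from h import *
t=snap('top');h=cv2.cvtColor(t['pixels'],cv2.COLOR_BGR2HSV)
for v in (203,204,205,206): print(v,[int(x) for x in t['pixels'][v,376:404].sum(1)//3],[int(x) for x in h[v,376:404,1]])
E
```

```text
[-5.000e-01  1.000e-01 -1.100e+00  4.969e+02 -2.148e+02  8.180e+01
  5.670e+01  1.060e+01 -2.000e-01  0.000e+00 -0.000e+00] 13.4
203 [28, 41, 51, 118, 156, 144, 126, 87, 41, 30, 33, 46, 46, 34, 33, 29, 46, 90, 108, 76, 87, 135, 151, 124, 47, 72, 115, 134] [34, 12, 32, 21, 16, 35, 72, 86, 12, 8, 0, 103, 128, 40, 28, 25, 16, 53, 51, 22, 25, 18, 16, 16, 26, 29, 21, 20]
204 [17, 22, 46, 120, 160, 151, 144, 101, 24, 4, 23, 87, 104, 56, 33, 30, 42, 87, 105, 61, 108, 148, 154, 132, 60, 90, 128, 136] [77, 32, 27, 10, 9, 27, 50, 85, 47, 219, 158, 139, 128, 106, 28, 32, 23, 119, 113, 27, 25, 17, 14, 11, 8, 24, 19, 20]
205 [8, 28, 33, 110, 152, 156, 150, 112, 17, 0, 30, 92, 108, 66, 47, 41, 41, 84, 97, 62, 114, 154, 153, 139, 115, 126, 133, 135] [57, 26, 28, 18, 18, 16, 45, 110, 43, 255, 158, 119, 112, 91, 49, 83, 29, 105, 110, 66, 19, 18, 16, 18, 19, 18, 18, 20]
206 [9, 20, 37, 77, 130, 154, 141, 105, 31, 11, 34, 70, 74, 37, 40, 30, 32, 59, 74, 48, 115, 154, 150, 141, 135, 133, 135, 135] [93, 35, 26, 22, 19, 18, 35, 86, 140, 91, 113, 140, 145, 73, 18, 39, 30, 121, 112, 20, 13, 14, 19, 16, 22, 20, 20, 18]
```

The top image confirms it: the -y stud head moved in by about 2.5 px and the pin gap is gone, so the clamp is shut. Back to the board.

{"name": "send_rows", "arguments": {"plan": [{"x": 0, "y": 0, "z": -1.5, "turn": 0, "jaw": -0.34}, {"x": 0, "y": 0, "z": -3, "turn": 0, "jaw": -0.35}, {"x": 0, "y": 0, "z": -3, "turn": 0, "jaw": -0.35}, {"x": 0, "y": 0, "z": -2.5, "turn": 0, "jaw": -0.35}, {"x": 0, "y": 0, "z": -1, "turn": 0, "jaw": -0.35}]}}

```text
time: 13.95
tcp_pos: [0.4986, -0.2158, 0.1966]
ee_rot: [-0.088, 3.134, -0.006]
wrist_force: [0.0, -0.5, -0.9]
width: 0.0575
finger_force: 10.1
```

{"name": "send_rows", "arguments": {"plan": [{"x": 0, "y": 0, "z": 0, "turn": 0.08, "jaw": -0.35}, {"x": 0, "y": 0, "z": 0, "turn": 0.1, "jaw": -0.35}, {"x": 0, "y": 0, "z": 0, "turn": 0.1, "jaw": -0.35}, {"x": 0, "y": 0, "z": 0, "turn": 0.046, "jaw": -0.35}, {"x": 0.3, "y": 2, "z": 0, "turn": 0, "jaw": -0.35}]}}

```text
time: 14.45
tcp_pos: [0.499, -0.1962, 0.1913]
ee_rot: [-0.428, -3.112, 0.001]
wrist_force: [0.2, 0.1, -1.4]
width: 0.0579
finger_force: 10.1
```

{"name": "send_rows", "arguments": {"plan": [{"x": 0.6, "y": 4, "z": 0, "turn": 0, "jaw": -0.35}, {"x": 0.6, "y": 4, "z": 0, "turn": 0, "jaw": -0.35}, {"x": 0.6, "y": 4, "z": 0, "turn": 0, "jaw": -0.35}, {"x": 0.6, "y": 4, "z": 0, "turn": 0, "jaw": -0.35}, {"x": 0.6, "y": 4, "z": 0, "turn": 0, "jaw": -0.35}]}}

```text
time: 14.95
tcp_pos: [0.5234, 0.0076, 0.1916]
ee_rot: [-0.423, -3.113, -0.0]
wrist_force: [1.2, -0.5, -1.8]
width: 0.0579
finger_force: 10.1
```

{"name": "send_rows", "arguments": {"plan": [{"x": 0.6, "y": 4, "z": 0, "turn": 0, "jaw": -0.35}, {"x": 0.6, "y": 4, "z": 0, "turn": 0, "jaw": -0.35}, {"x": 0.6, "y": 4, "z": 0, "turn": 0, "jaw": -0.35}, {"x": 0.6, "y": 3.5, "z": 0, "turn": 0, "jaw": -0.35}, {"x": 0.5, "y": 2, "z": 0, "turn": 0, "jaw": -0.35}]}}

```text
time: 15.45
tcp_pos: [0.542, 0.1852, 0.1913]
ee_rot: [-0.418, -3.113, -0.001]
wrist_force: [0.1, 0.3, -0.9]
width: 0.0576
finger_force: 10.1
```

{"name": "send_rows", "arguments": {"plan": [{"x": 0, "y": 1, "z": 0, "turn": 0, "jaw": -0.35}, {"x": 0, "y": 0, "z": 0, "turn": 0, "jaw": -0.35}, {"x": 0, "y": 0, "z": 0, "turn": 0, "jaw": -0.35}]}}

```text
time: 15.75
tcp_pos: [0.5451, 0.1911, 0.1916]
ee_rot: [-0.424, -3.113, 0.002]
wrist_force: [1.3, 0.6, -2.3]
width: 0.0575
finger_force: 10.1
```

```bash
python3 chk.py .546 .192 .012 -.271
```

```text
tcp [0.5451 0.1911 0.1916] yaw -0.2705 move cm [-0.07  0.13 17.96] turn 0.001 F [ 1.3  0.6 -2.3] w 0.0575 t 15.75
```

{"name": "send_rows", "arguments": {"plan": [{"x": 0, "y": 0.1, "z": 3, "turn": 0, "jaw": -0.35}, {"x": 0, "y": 0, "z": 4, "turn": 0, "jaw": -0.35}, {"x": 0, "y": 0, "z": 4, "turn": 0, "jaw": -0.35}, {"x": 0, "y": 0, "z": 3, "turn": 0, "jaw": -0.35}, {"x": 0, "y": 0, "z": 2, "turn": 0, "jaw": -0.35}]}}

```text
time: 16.25
tcp_pos: [0.5434, 0.1907, 0.0286]
ee_rot: [-0.426, -3.108, 0.004]
wrist_force: [0.2, -0.5, -1.2]
width: 0.0579
finger_force: 10.2
```

{"name": "send_rows", "arguments": {"plan": [{"x": 0, "y": 0, "z": 0.8, "turn": 0, "jaw": -0.35}, {"x": 0, "y": 0, "z": 0.5, "turn": 0, "jaw": -0.35}, {"x": 0, "y": 0, "z": 0.3, "turn": 0, "jaw": -0.35}, {"x": 0, "y": 0, "z": 0, "turn": 0, "jaw": -0.35}]}}

```text
time: 16.65
tcp_pos: [0.5464, 0.1929, 0.017]
ee_rot: [0.423, 3.111, 0.001]
wrist_force: [-0.0, 0.5, -1.6]
width: 0.0573
finger_force: 10.1
```

```bash
python3 fl.py
```

```text
[ 1.000e-01 -0.000e+00 -1.100e+00  5.464e+02  1.932e+02  1.720e+01
  5.770e+01  1.010e+01  3.000e-01  2.000e-01  1.000e-01] 16.85
```

{"name": "send_rows", "arguments": {"plan": [{"x": 0, "y": 0, "z": 0.3, "turn": 0, "jaw": -0.35}, {"x": 0, "y": 0, "z": 0.3, "turn": 0, "jaw": -0.35}, {"x": 0, "y": 0, "z": 0.2, "turn": 0, "jaw": -0.35}, {"x": 0, "y": 0, "z": 0, "turn": 0, "jaw": -0.35}, {"x": 0, "y": 0, "z": 0, "turn": 0, "jaw": -0.35}]}}

```text
time: 17.35
tcp_pos: [0.5452, 0.193, 0.0076]
ee_rot: [-0.422, -3.113, 0.0]
wrist_force: [-0.1, -0.3, -0.7]
width: 0.0576
finger_force: 10.1
```

```bash
python3 fl.py
```

```text
[-0.000e+00 -2.000e-01 -1.100e+00  5.453e+02  1.930e+02  7.700e+00
  5.760e+01  1.010e+01  0.000e+00  3.000e-01  1.000e-01] 17.55
```

{"name": "send_rows", "arguments": {"plan": [{"x": 0, "y": 0, "z": 0.15, "turn": 0, "jaw": -0.35}, {"x": 0, "y": 0, "z": 0.15, "turn": 0, "jaw": -0.35}, {"x": 0, "y": 0, "z": 0, "turn": 0, "jaw": -0.35}, {"x": 0, "y": 0, "z": 0, "turn": 0, "jaw": -0.35}]}}

```text
time: 17.95
tcp_pos: [0.5456, 0.1931, 0.007]
ee_rot: [0.423, 3.112, 0.0]
wrist_force: [-3.0, -1.4, 7.5]
width: 0.0575
finger_force: 10.4
```

```bash
python3 fl.py
```

```text
[ -3.8  -1.2   7.6 545.6 193.1   7.   57.6  10.4  -2.5   7.5  -1.1] 18.15
```

{"name": "send_rows", "arguments": {"plan": [{"x": 0, "y": 0, "z": -0.2, "turn": 0, "jaw": -0.35}, {"x": 0, "y": 0, "z": 0, "turn": 0, "jaw": -0.42}, {"x": 0, "y": 0, "z": 0, "turn": 0, "jaw": -0.5}, {"x": 0, "y": 0, "z": 0, "turn": 0, "jaw": -0.65}, {"x": 0, "y": 0, "z": 0, "turn": 0, "jaw": -0.85}]}}

```text
time: 18.65
tcp_pos: [0.5454, 0.193, 0.0067]
ee_rot: [-0.423, -3.113, -0.0]
wrist_force: [-0.1, -0.8, 0.3]
width: 0.0791
finger_force: 0.0
```

{"name": "send_rows", "arguments": {"plan": [{"x": 0, "y": 0, "z": 0, "turn": 0, "jaw": -1}, {"x": 0, "y": 0, "z": 0, "turn": 0, "jaw": -1}, {"x": 0, "y": 0, "z": 0, "turn": 0, "jaw": -1}, {"x": 0, "y": 0, "z": -1, "turn": 0, "jaw": -1}, {"x": 0, "y": 0, "z": -2, "turn": 0, "jaw": -1}]}}

```text
time: 19.15
tcp_pos: [0.5436, 0.1926, 0.0356]
ee_rot: [-0.422, -3.109, 0.002]
wrist_force: [0.3, 0.0, 0.5]
width: 0.0852
finger_force: 0.0
```

{"name": "send_rows", "arguments": {"plan": [{"x": 0, "y": 0, "z": -4, "turn": 0, "jaw": -1}, {"x": 0, "y": 0, "z": -5, "turn": 0, "jaw": -1}, {"x": -2, "y": 0, "z": -5, "turn": 0, "jaw": -1}, {"x": -4, "y": 0, "z": -3, "turn": 0, "jaw": -1}, {"x": -2, "y": 0, "z": 0, "turn": 0, "jaw": -1}]}}

```text
time: 19.65
tcp_pos: [0.6262, 0.1718, 0.2118]
ee_rot: [0.422, 3.099, 0.006]
wrist_force: [1.7, 0.2, -0.0]
width: 0.0852
finger_force: 0.0
```

{"name": "send_rows", "arguments": {"plan": [{"x": 0, "y": 0, "z": 0, "turn": 0, "jaw": -1}, {"x": 0, "y": 0, "z": 0, "turn": 0, "jaw": -1}, {"x": 0, "y": 0, "z": 0, "turn": 0, "jaw": -1}]}}

```text
time: 19.95
tcp_pos: [0.6197, 0.1724, 0.2026]
ee_rot: [-0.421, -3.111, 0.001]
wrist_force: [0.3, -0.4, -0.1]
width: 0.0854
finger_force: 0.0
```

```bash
python3 fl.py; python3 - <<'E'
from h import *
import pickle
c=snap('wrist');t=snap('top');cv2.imwrite('pics/end.png',c['pixels'])
g=cv2.cvtColor(c['pixels'],cv2.COLOR_BGR2GRAY)
n,l,s,ce=cv2.connectedComponentsWithStats((g<55).astype('uint8'))
for i in range(1,n):
    if 60<s[i,4]<3000:
        m=cv2.minAreaRect(np.argwhere(l==i)[:,::-1].astype(np.float32)); w=at(c,*m[0],.024)
        print(np.round(m[0]),np.round(m[1]),round(m[2]),s[i,4],np.round(w,3), 'len',max(m[1])/c['fx']*(np.array(c['extrinsics'])[2,3]-.024))
h=cv2.cvtColor(t['pixels'],cv2.COLOR_BGR2HSV)
print([int(x) for x in h[205,384:400,1]])
t0=pickle.load(open('cs.pkl','rb'))['top']['pixels']
d=cv2.absdiff(t0,t['pixels']).max(2)>45; n,l,s,ce=cv2.connectedComponentsWithStats(d.astype('uint8'))
print([s[i].tolist() for i in range(1,n) if s[i,4]>8])
E
```

```text
[-3.000e-01 -1.000e-01 -3.000e-01  6.198e+02  1.725e+02  2.027e+02
  8.540e+01  0.000e+00 -2.000e-01 -1.000e-01  0.000e+00] 20.15
[229.  84.] [57.  9.] 85 130 [0.535 0.166 0.024] len 0.05485716337119459
[342. 211.] [26. 27.] 90 458 [0.686 0.242 0.024] len 0.02613380787643207
[246. 314.] [29. 11.] 13 173 [0.784 0.11  0.024] len 0.028148851240155842
[260. 374.] [161.  18.] 0 2249 [0.874 0.102 0.024] len 0.1558349284483542
[54, 64, 152, 122, 116, 94, 51, 67, 19, 106, 74, 33, 17, 17, 18, 20]
[[132, 77, 145, 307, 17020], [151, 93, 52, 14, 427], [204, 92, 8, 11, 66], [140, 97, 7, 11, 59], [132, 98, 6, 11, 46], [188, 104, 21, 15, 63], [187, 120, 23, 22, 118], [391, 202, 6, 6, 21], [198, 295, 5, 3, 11], [199, 300, 6, 5, 9], [197, 304, 7, 9, 19], [211, 305, 9, 6, 17], [222, 315, 7, 7, 17], [192, 320, 7, 7, 18], [234, 331, 6, 4, 11], [0, 347, 97, 37, 1742], [243, 347, 7, 3, 9]]
```

```bash
python3 -c "
from workcell import bot
print(bot.finish_job())"
```

```text
the job is handed in; nothing more can be done
None
```

The tube clamp was snapped shut with the pliers and stayed shut when they opened; the pliers are back on the white board, released, and the job is handed in at about 20 s (the verdict itself was not returned).

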